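Take the whetstone out of its slide-lid box and bed it in its holder

ROBOT

A 6-joint arm with a two-finger parallel gripper is mounted at the origin on a cart in front of the work surface, level with it; the furniture and walls round the work are solid. World frame = base frame: x ahead of the robot, y to its left, z up, the work surface at z = 0. Lengths are in m, angles in rad, forces in N, time in s.
With the tool pointing down it reaches from about 0.425 to 0.95 m from the base axis. Payload 3.5 kg.
Tool frame: the origin (TCP) lies at the very end of the fingers, on their centre line; the grasp point (between the pads) lies 19 mm behind it; z points along the fingers, y is the line along which they close (so a half turn about z gives the same grasp; the last joint's range is limited). The gripper opens to 85 mm and grips with 20 to 120 N. Pads are 22 mm wide; open, the fingers measure 114 mm over their backs; the gripper's body (76 mm by 85 mm) begins 54 mm behind the grasp point. The pads swing forward as they close: fully open they stand 13 mm farther back than shut.
Start: joints at [1.038, 0.286, 1.577, -0, 1.279, -0.15], TCP at [0.252, 0.626, 0.231] pointing down, gripper open.
Joint ranges: [-2.77, 2.77], [-0.9, 2.22], [0.21, 2.48], [-1.53, 4.67], [0.24, 2.81], [-2.84, 2.84]. Speed limits (rad/s): [2.79, 2.79, 3.14, 3.14, 3.14, 3.14].

INTERFACE

Orientations are given as a unit quaternion [x, y, z, w].
In Python, from plant import ctrl gives the robot as it stands.
- The arm moves only by the tool carry_out, never from a script. Its argument "deltas" is one flat list of numbers, 6 for each row, row after row: the shift along the tool's x, y, z in m, then the turn, a rotation vector about the tool's x, y, z in rad. A call has 1 to 5 rows; each row is the pose to reach, as a shift and turn from the pose commanded when the call began, along the tool's axes at that moment; what a row does not reach only later rows make up. A row lasts 1/8 s, in which the tool goes at most 62.5 mm and 10.7 degrees, less where a joint would pass 70% of its speed; a pose out of reach is approached as far as the arm can. A call with a gripper value outside its range is refused whole. "grip" is the opening in per cent of the stroke, from 0 (shut) to 100 (fully open), set as the call begins (left out, the last holds). The fingers move at their own pace and stop on an object; "grip_force" is the grip in N (left out, the last holds). Time passes only in rows, so rows that repeat a pose let the fingers close. It gives the time, the measured TCP pose, the force, the opening and the grip force at its end, in the units of the state.
- ctrl.get_state(): the state, without advancing time (a new reading comes with each control period).
- ctrl.read_camera(name): name is "scene" or "top" or "wrist"; returns (picture, depth): 480x640x3 uint8, red, green, blue; 480x640 float32, m along the optical axis (not along the pixel's ray), 0 where there is no reading.
- ctrl.camera_model(name): a dict with "intrinsics" (3x3 intrinsics, pixels), "extrinsics" (4x4, takes a point from world to camera coordinates); the wrist camera has in their place "hand_eye" (4x4, takes a point from camera to tool coordinates, whose origin is the TCP and whose axes are the flange's). Camera axes: x right, y down, z forward; pixel columns grow to the right and rows downward; lengths in m; the calibration is good to about 2 mm. A picture is of the moment at which its call begins: read the wrist's pose just before it. camera_model takes no time and is no camera call.
- ctrl.sign_off(): hands the job in; it is judged then, once.
Trained networks look in the newest picture that a camera, given by its name, has taken for a name from the list of things; names that differ only in an ending like _2 or _b are one class to them, and where a whole thing is asked for, a point or a joint stands for the part that bears it (a point fixed in the world has none). Each returns a list of dicts, best first, with "score" (0 to 1); they miss things now and then, are a little off and sometimes report something else, mostly with a low value. They report only what shows in the picture. A call takes as long as a camera call.
- ctrl.find_in(camera, query): "uv" ([column, row] in pixels, amid what is visible of it).
The state is a dict: "time": time; "qpos": joint angles; "dq": joint speeds; "joint_efforts": joint torques, N m; "eef_pos": TCP position; "tcp_rot": TCP orientation; "contact_force": force on the tool from outside, world axes, zero at the start; "wrist_torque": the same for the moment, N m; "opening": opening from 0.0 (shut) to 1.0 (fully open); "finger_force": force on a finger pad.
Only numpy, scipy, OpenCV 4.12 (cv2) and the standard library are available. Lean on these libraries where they do the work, as an engineer would, in place of code of your own. Each camera call takes 0.05 s, during which the arm holds its last target. There are 200 camera calls.

TASK

Get the whetstone ready for sharpening the kitchen knives: slide the lid out of the grooves of the stone's wooden box and lay it flat, pull bar up, on the dark hob cover. Lift out the stone, which stands on its long edge in the box, and bed it in the wooden holder lying flat on its broad face, its end pushed under the lip of the jaw until it is fully home against the stop. Leave the other things on the hob cover where they stand and let go of everything at the end.

Things in the scene. Friction and masses are not known exactly. Their poses are not given: they have to be found in the camera images.
- cover_top (a point): Middle of the top face of the dark glass hob cover, a fixed flat plate 548 (x) x 552 (y) mm that lies over the hob; everything stands on it. Its top is 10 mm above the cooker top, at z = 0.010 m.
- box: Light wooden box, 116 (its x) x 160 (its y) x 76.5 high, mm; stays put on rubber feet. Origin: centre of its underside, z up. The lid runs along y in grooves in the long walls: ledges at z = 61, lips over the lid from z = 70.5 to 76.5, clear width between lips and between walls 88. End at +y closed; end at -y low (z = 60): there the lid slides out, towards -y.
- box_floor (a point): Centre of the box's inner floor, 11 mm above its underside; axes as the box's. Inner length 140, width 88. At each end two rest blocks form a notch 34 wide that reaches 18 mm in from the end wall and up to 41 mm above the box's underside: the stone stands in these notches. Over the 104 mm between them fingers have room on both sides of the stone.
- lid: Light wooden lid, 100 (x) x 150 (y) x 7 mm, 0.13 kg. Origin: centre of its underside, z up; axes as the box's when shut. 2 to 2.5 mm play in the grooves, slides easily. Shut, its origin is at y = -5 in the box frame; it starts up to 12 mm open. Drawn 155 mm towards the box's -y from shut it is clear of the grooves and can be lifted.
- lid_pull (a point): Centre of the lid's pull bar: a wooden bar 60 (lid x) x 14 (lid y) x 18 high on the lid's top face, 50 mm from the lid's centre towards its -y; the point is 9 mm above the top face, 16 mm above the underside. Axes as the lid's. Can be pinched from above across the 14 mm.
- lid_centre (a point): Centre of the lid's 7 mm panel, 3.5 mm above its underside; axes as the lid's.
- stone_centre (a point): Centre of the plain grey whetstone, a slab 24 (its x) x 120 (y) x 46 (z) mm, 0.25 to 0.45 kg. In the box it stands on its long narrow edge: z up, y along the box's y, centre 34 mm and top edge 57 mm above the box's underside, just under the lid. Lying flat on a broad face its x is vertical.
- stone: The whetstone; origin in the middle of the 24 x 120 face on which it first stands, 23 mm from its centre; axes as at stone_centre. Leaned over by 45 degrees with its long lower edge on the cover and let go, it lies down flat by itself.
- holder: Brown wooden stone holder, stays put on rubber feet. Origin: centre of its underside, z up, x along it towards its jaw. Board from x = -90 to 82 mm, 74 wide, top at z = 13, open above and at the sides except for the jaw at the +x end (see holder_seat). The stone lies flat and lengthwise on it.
- holder_seat (a point): Where the stone's centre is when fully home: holder x = 2, y = 0, z = 25 mm; axes as the holder's. The jaw, in holder x: stop face at 62; cheeks 51 apart from 38 to 62, mouth flared from 28; lip above from 43 on, underside at z = 40, top 47.5. The flat stone slides in along +x, with 2.5 mm play at each side and 3 above, until its end meets the stop.
- spice: Bystander, to be left alone: glass spice jar, 42 x 42, 96 high mm; origin at the centre of its underside.
- salt: Bystander, to be left alone: glass salt shaker, 37 across, 69 high mm; origin at the centre of its underside.
- onion: Bystander, to be left alone: red onion, 55 across, 65 high mm; origin at the centre of its underside.
- tin: Bystander, to be left alone: round flat food tin, 86 across, 40 high mm; origin at the centre of its underside.

How it is judged:
By the outcome, as a careful person would: the job done as asked, in the order asked, and still so for the second after the job is handed in, with the robot touching nothing.
It also fails if it takes over 67 s, if anything falls off the work surface, if the arm or the gripper's body presses on something with over 40 N, if the wrist force passes 120 N, or if a joint passes its speed limit or range.

## Working session

There is one attempt and no reset: what is moved stays moved. The work goes in short steps, Python scripts to look and compute and a tool call to move; the robot and the scene stay as the last step left them, time stands still between calls to the robot, and variables do not carry over. Pictures are saved under pics/ and viewed, at most 10 in all, crops included, and the job is handed in when it is done.

Besides the shell and the picture viewer there is one more tool, called after "Emit:" as name(argument=value, ...) on one line, values as JSON. carry_out: Moves the arm, as the interface text tells. Its arguments: {"type":"object","properties":{"deltas":{"type":"array"},"grip":{"type":"number"},"grip_force":{"type":"number"}},"required":["deltas"]}

```bash
mkdir -p pics; cat > h.py <<'E'
import numpy as np, cv2
from plant import ctrl
from scipy.spatial.transform import Rotation as R
def cloud(cam):
    s=ctrl.get_state(); img,d=ctrl.read_camera(cam); m=ctrl.camera_model(cam)
    K=np.array(m["intrinsics"]); v,u=np.mgrid[:480,:640]
    P=np.stack([(u-K[0,2])/K[0,0]*d,(v-K[1,2])/K[1,1]*d,d],-1)
    if "extrinsics" in m: T=np.linalg.inv(np.array(m["extrinsics"]))
    else:
        T=np.eye(4);T[:3,:3]=R.from_quat(s["tcp_rot"]).as_matrix();T[:3,3]=s["eef_pos"];T=T@np.array(m["hand_eye"])
    W=P@T[:3,:3].T+T[:3,3]; W[d<=0]=np.nan
    return img,W
def save(n,img): cv2.imwrite("pics/"+n,cv2.cvtColor(np.ascontiguousarray(img),cv2.COLOR_RGB2BGR))
def st():
    s=ctrl.get_state(); print({k:np.round(s[k],4).tolist() for k in("time","eef_pos","tcp_rot","contact_force","opening","finger_force","qpos")}); return s
E
python3 - <<'E'
from h import *
s=st();print(R.from_quat(s["tcp_rot"]).as_matrix().round(3))
for c in("top","scene"):
    img,W=cloud(c);save(c+"0.png",img);np.savez(c+"0.npz",img=img,W=W)
    m=ctrl.camera_model(c);print(c,np.linalg.inv(m["extrinsics"])[:3].round(3).tolist())
    for q in("box","lid_pull","lid","holder","spice","salt","onion","tin"):
        for r in ctrl.find_in(c,q)[:2]:
            u,v=map(int,np.round(r["uv"])); print(q,round(r["score"],2),u,v,W[v,u].round(3))
E
```

```text
{'time': 0.0, 'eef_pos': [0.2518, 0.6256, 0.2299], 'tcp_rot': [0.1902, 0.9817, -0.0011, -0.0004], 'contact_force': [-0.1702, -0.2806, -0.4688], 'opening': 0.9992, 'finger_force': 0.0, 'qpos': [1.038, 0.2872, 1.5782, -0.0, 1.2786, -0.15]}
[[-0.928  0.374 -0.001]
 [ 0.374  0.928 -0.002]
 [ 0.    -0.002 -1.   ]]
top [[0.016, -0.992, 0.129, 0.394], [-1.0, -0.013, 0.023, 0.023], [-0.021, -0.129, -0.991, 1.231]]
box 0.57 247 226 [0.56  0.188 0.081]
lid_pull 0.93 266 206 [0.605 0.148 0.079]
lid_pull 0.55 392 226 [ 0.572 -0.129  0.027]
lid 0.95 266 207 [0.603 0.148 0.079]
lid 0.72 382 317 [ 0.371 -0.105  0.047]
holder 0.92 395 226 [ 0.574 -0.137  0.019]
spice 0.78 352 153 [ 0.716 -0.035  0.108]
salt 0.73 432 305 [ 0.399 -0.206  0.078]
onion 0.93 204 326 [0.346 0.276 0.059]
tin 0.82 382 316 [ 0.374 -0.104  0.048]
scene [[-0.999, 0.034, -0.019, 0.568], [0.035, 0.569, -0.821, 0.761], [-0.017, -0.821, -0.57, 0.592]]
box 0.66 330 321 [0.565 0.242 0.064]
lid_pull 0.72 313 282 [0.593 0.159 0.079]
lid 0.73 312 284 [0.594 0.164 0.079]
holder 0.96 318 223 [ 0.584 -0.117  0.025]
salt 0.87 394 197 [ 0.394 -0.19   0.047]
onion 0.95 473 342 [0.341 0.292 0.057]
tin 0.89 406 219 [ 0.382 -0.086  0.048]
```

View pics/top0.png

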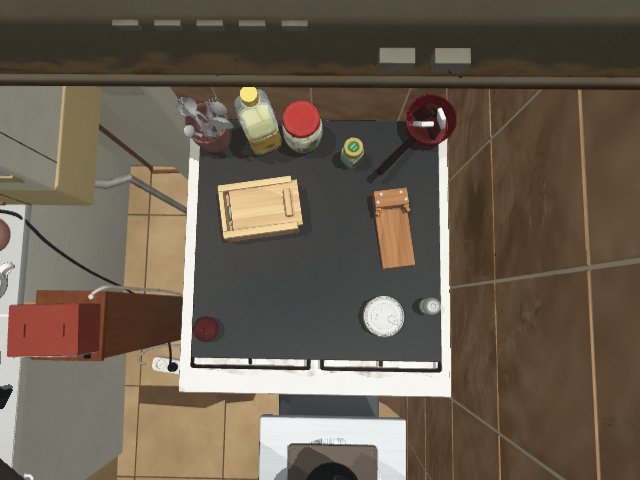

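View pics/scene0.png

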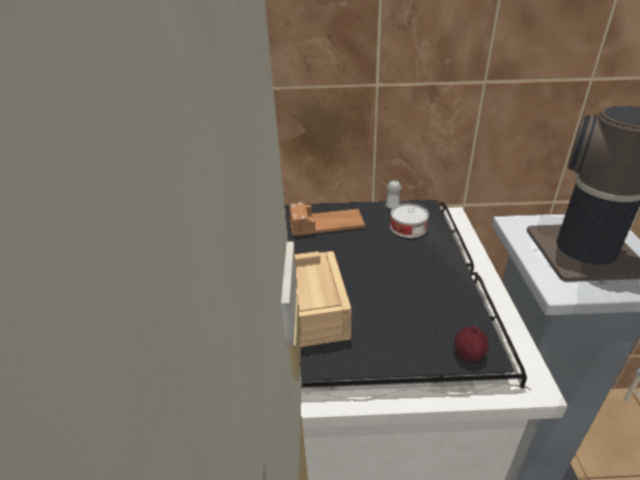

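The top view shows the box at about (260,208) with the pull bar at its right end (290,203). The holder is at (394,228) with the jaw up at (392,197). The tin (383,316), salt (430,305), onion (205,328) and spice jar (352,152) stand clear of both, and the middle of the cover (310,280) is free. The scene view agrees.

```bash
python3 - <<'E'
from h import *
D=np.load("top0.npz");W=D["W"];X=W.reshape(-1,3)
def rect(m,n):
    p=X[m][:,:2]; r=cv2.minAreaRect((p*1000).astype(np.float32)); print(n,len(p),np.round(r[0],1),np.round(r[1],1),round(r[2],2), X[m][:,2].mean().round(4))
with np.errstate(invalid="ignore"):
    a=(abs(X[:,0]-.57)<.12)&(abs(X[:,1]-.19)<.13)
    rect(a&(X[:,2]>.077),"boxtop"); rect(a&(X[:,2]>.04),"box")
    rect(a&(X[:,2]>.094),"bar>94"); rect(a&(X[:,2]>.09),"bar>90")
    b=(abs(X[:,0]-.57)<.13)&(abs(X[:,1]+.13)<.07)
    rect(b&(X[:,2]>.016)&(X[:,2]<.03),"board"); rect(b&(X[:,2]>.05)&(X[:,2]<.062),"jaw")
    c=(abs(X[:,0]-.5)<.05)&(abs(X[:,1])<.05); print("cover z",np.nanmedian(X[c][:,2]))
E
```

```text
boxtop 25614 [588.1 156.2] [149.6 178.7] 8.03 0.8336
box 26695 [588.1 156.2] [149.6 178.7] 8.03 0.8027
bar>94 22429 [583.3 142.7] [114.8 165.2] 0.12 0.9403
bar>90 22546 [587.2 154.5] [146.1 176.3] 7.6 0.9359
board 2025 [ 569.8 -130.4] [130.3 259.5] 87.03 0.0233
jaw 565 [ 625.4 -123.8] [51.9 73.9] 8.16 0.0577
cover z 0.949621821008547
```

```bash
python3 - <<'E'
from h import *
D=np.load("top0.npz");W=D["W"];X=W.reshape(-1,3);X=X[X[:,2]<.15]
def rect(m,n):
    p=X[m][:,:2]; r=cv2.minAreaRect((p*1000).astype(np.float32)); print(n,len(p),np.round(r[0],1),np.round(r[1],1),round(r[2],2), X[m][:,2].mean().round(4))
a=(abs(X[:,0]-.57)<.1)&(abs(X[:,1]-.19)<.13)
rect(a&(X[:,2]>.077),"boxtop"); rect(a&(X[:,2]>.04),"box"); rect(a&(X[:,2]>.093),"bar")
b=(abs(X[:,0]-.57)<.13)&(abs(X[:,1]+.13)<.06)
rect(b&(X[:,2]>.016)&(X[:,2]<.03),"board"); rect(b&(X[:,2]>.05)&(X[:,2]<.065),"jaw")
c=(abs(X[:,0]-.5)<.05)&(abs(X[:,1])<.05); print("cover z",np.nanmedian(X[c][:,2]))
s=ctrl.get_state();T=R.from_quat(s["tcp_rot"]).as_matrix()
print((T.T@(np.array([.56,.15,.35])-s["eef_pos"])).round(4))
print(np.array(ctrl.camera_model("wrist")["hand_eye"]).round(3).tolist(),np.array(ctrl.camera_model("wrist")["intrinsics"]).tolist())
E
```

```text
boxtop 3330 [604.  161.4] [117.7 172.1] 8.58 0.0829
box 4410 [604.  161.4] [117.9 172. ] 8.65 0.0797
bar 159 [612.6 101. ] [59.9 13.6] 9.21 0.0965
board 2018 [ 569.8 -129.3] [253.7 114.7] 0.15 0.0233
jaw 590 [ 625.4 -123.8] [51.9 73.9] 8.16 0.0579
cover z 0.010459955941579446
[-0.4635 -0.3267 -0.1187]
[[-0.001, -0.963, -0.271, 0.068], [1.0, -0.001, 0.0, -0.0], [-0.0, -0.271, 0.963, -0.141], [0.0, 0.0, 0.0, 1.0]] [[393.34621396271086, 0.0, 322.6084254614818], [0.0, 393.34621396271086, 231.17353585915131], [0.0, 0.0, 1.0]]
```

Emit:
carry_out(deltas=[-0.177, -0.147, -0.04, 0, 0, 0, -0.177, -0.147, -0.04, 0, 0, 0, -0.177, -0.147, -0.04, 0, 0, 0, -0.177, -0.147, -0.04, 0, 0, 0])

```text
time: 1.4
eef_pos: [0.3623, 0.4217, 0.2722]
tcp_rot: [0.191, 0.982, 0.0, 0.0]
contact_force: [0.0, 0.5, -0.3]
opening: 0.998
finger_force: 0.0
```

Emit:
carry_out(deltas=[-0.177, -0.147, -0.04, 0, 0, 0, -0.177, -0.147, -0.04, 0, 0, 0, -0.177, -0.147, -0.04, 0, 0, 0, -0.177, -0.147, -0.04, 0, 0, 0])

```text
time: 1.9
eef_pos: [0.4716, 0.219, 0.3123]
tcp_rot: [0.191, 0.982, 0.0, 0.001]
contact_force: [0.4, 0.5, -0.3]
opening: 1.001
finger_force: 0.0
```

Emit:
carry_out(deltas=[-0.177, -0.147, -0.04, 0, 0, -0.534, -0.177, -0.147, -0.04, 0, 0, -0.534, -0.177, -0.147, -0.04, 0, 0, -0.534, -0.177, -0.147, -0.04, 0, 0, -0.534, -0.177, -0.147, -0.04, 0, 0, -0.534])

```text
time: 2.52
eef_pos: [0.5814, 0.0152, 0.3519]
tcp_rot: [-0.073, 0.997, -0.0, 0.001]
contact_force: [-0.4, 1.6, 0.3]
opening: 1.004
finger_force: 0.0
```

```bash
python3 - <<'E'
from h import *
img,W=cloud("wrist");save("w1.png",img);np.savez("w1.npz",img=img,W=W)
X=W.reshape(-1,3);X=X[np.isfinite(X[:,0])&(X[:,2]<.15)]
def rect(m,n):
    p=X[m][:,:2]; r=cv2.minAreaRect((p*1000).astype(np.float32)); print(n,len(p),np.round(r[0],1),np.round(r[1],1),round(r[2],2), X[m][:,2].mean().round(4))
a=(abs(X[:,0]-.57)<.12)&(abs(X[:,1]-.17)<.15)
rect(a&(X[:,2]>.08),"boxtop"); rect(a&(X[:,2]>.093),"bar")
b=(abs(X[:,0]-.57)<.13)&(abs(X[:,1]+.13)<.1)
rect(b&(X[:,2]>.018)&(X[:,2]<.028),"board"); rect(b&(X[:,2]>.052)&(X[:,2]<.065),"jaw")
c=(abs(X[:,0]-.5)<.05)&(abs(X[:,1])<.05); print("cover z",np.nanmedian(X[c][:,2]));st()
E
```

```text
boxtop 5674 [604.1 162.3] [116.2 172.1] 8.67 0.0864
bar 660 [612.9 101.4] [58.3 13.8] 8.58 0.0948
board 7492 [ 567.4 -130.7] [169.8  75.6] 8.39 0.0219
jaw 2078 [ 632.3 -122.2] [36.6 74. ] 8.36 0.0565
cover z 0.008891203449939822
{'time': 2.575, 'eef_pos': [0.5804, 0.0171, 0.3514], 'tcp_rot': [-0.0739, 0.9973, 0.0002, -0.0], 'contact_force': [-1.5072, 1.3083, -0.8524], 'opening': 0.9966, 'finger_force': 0.0, 'qpos': [-0.1453, 0.0113, 1.6683, 0.0003, 1.4622, -1.8639]}
```

View pics/w1.png

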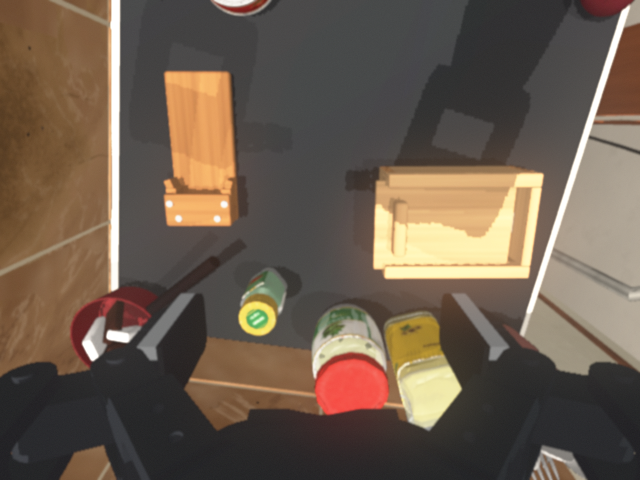

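Emit:
carry_out(deltas=[-0.044, 0.0795, 0.02, 0, 0, 0, -0.044, 0.0795, 0.05, 0, 0, 0, -0.044, 0.0795, 0.1, 0, 0, 0, -0.044, 0.0795, 0.16, 0, 0, 0, -0.044, 0.0795, 0.21, 0, 0, 0], grip=45)

```text
time: 3.2
eef_pos: [0.6097, 0.1059, 0.1389]
tcp_rot: [-0.077, 0.997, 0.0, -0.001]
contact_force: [-0.4, 0.2, -1.1]
opening: 0.449
finger_force: 0.0
```

Emit:
carry_out(deltas=[0, 0, 0.03, 0, 0, 0, 0, 0, 0.03, 0, 0, 0])

```text
time: 3.45
eef_pos: [0.6082, 0.1054, 0.1079]
tcp_rot: [-0.076, 0.997, 0.0, -0.004]
contact_force: [-0.6, 0.5, 0.7]
opening: 0.447
finger_force: 0.0
```

```bash
python3 - <<'E'
from h import *
s=st();T=R.from_quat(s["tcp_rot"]).as_matrix()
print((T.T@(np.array([.6128,.1012,.082])-s["eef_pos"])).round(4))
E
```

```text
{'time': 3.45, 'eef_pos': [0.6082, 0.1054, 0.1079], 'tcp_rot': [-0.0763, 0.9971, 0.0004, -0.0037], 'contact_force': [-0.5532, 0.4971, 0.6589], 'opening': 0.4474, 'finger_force': 0.0, 'qpos': [0.0072, 0.2917, 1.8094, 0.0003, 1.0479, -1.7166]}
[-0.0041 -0.0049  0.0259]
```

Emit:
carry_out(deltas=[-0.004, -0.005, 0, 0, 0, 0, -0.004, -0.005, 0.026, 0, 0, 0, -0.004, -0.005, 0.026, 0, 0, 0])

```text
time: 3.82
eef_pos: [0.6161, 0.0996, 0.0858]
tcp_rot: [-0.076, 0.997, 0.0, -0.0]
contact_force: [0.3, -0.6, -0.2]
opening: 0.447
finger_force: 0.0
```

Emit:
carry_out(deltas=[0, 0, 0, 0, 0, 0, 0, 0, 0, 0, 0, 0, 0, 0, 0, 0, 0, 0, 0, 0, 0, 0, 0, 0], grip=0, grip_force=40)

```text
time: 4.32
eef_pos: [0.6176, 0.0998, 0.0877]
tcp_rot: [-0.076, 0.997, -0.0, 0.002]
contact_force: [-1.2, 0.0, 6.4]
opening: 0.147
finger_force: 41.9
```

Emit:
carry_out(deltas=[0, -0.01, -0.001, 0, 0, 0, 0, -0.02, -0.001, 0, 0, 0, 0, -0.03, -0.001, 0, 0, 0])

```text
time: 4.7
eef_pos: [0.6213, 0.0701, 0.0874]
tcp_rot: [-0.075, 0.997, 0.001, 0.001]
contact_force: [-1.2, 4.2, 4.2]
opening: 0.147
finger_force: 41.8
```

```bash
python3 - <<'E'
from h import *
st()
for q in("lid_pull",):
    img,W=cloud("top")
    for r in ctrl.find_in("top",q)[:2]:
        u,v=map(int,np.round(r["uv"])); print(q,round(r["score"],2),u,v,W[v,u].round(3))
st()
E
```

```text
{'time': 4.7, 'eef_pos': [0.6213, 0.0701, 0.0874], 'tcp_rot': [-0.0751, 0.9972, 0.0009, 0.0008], 'contact_force': [-1.1946, 4.2385, 4.1838], 'opening': 0.1473, 'finger_force': 41.7715, 'qpos': [-0.0505, 0.3296, 1.8037, 0.0024, 1.0068, -1.773]}
lid_pull 0.83 253 205 [0.607 0.177 0.079]
{'time': 4.8, 'eef_pos': [0.6216, 0.069, 0.0874], 'tcp_rot': [-0.0749, 0.9972, 0.0001, 0.0008], 'contact_force': [-0.783, 1.6767, 5.9101], 'opening': 0.1453, 'finger_force': 41.8275, 'qpos': [-0.0517, 0.3297, 1.8035, 0.0005, 1.0067, -1.7727]}
```

Emit:
carry_out(deltas=[0, -0.025, 0, 0, 0, 0, 0, -0.05, 0, 0, 0, 0, 0, -0.075, 0, 0, 0, 0, 0, -0.1, 0, 0, 0, 0, 0, -0.128, 0, 0, 0, 0])

```text
time: 5.42
eef_pos: [0.639, -0.0583, 0.085]
tcp_rot: [-0.076, 0.997, -0.0, -0.001]
contact_force: [0.1, 0.9, -1.8]
opening: 0.146
finger_force: 41.0
```

```bash
python3 - <<'E'
from h import *
img,W=cloud("top"); st(); save("top1.png",cv2.resize(img[130:350,180:460],None,fx=2.5,fy=2.5))
E
```

```text
{'time': 5.475, 'eef_pos': [0.6396, -0.0619, 0.0851], 'tcp_rot': [-0.0748, 0.9972, -0.0018, -0.0008], 'contact_force': [1.4072, -1.8953, -1.7758], 'opening': 0.1486, 'finger_force': 40.9843, 'qpos': [-0.2527, 0.3677, 1.7583, -0.0046, 1.0159, -1.9707]}
```

View pics/top1.png

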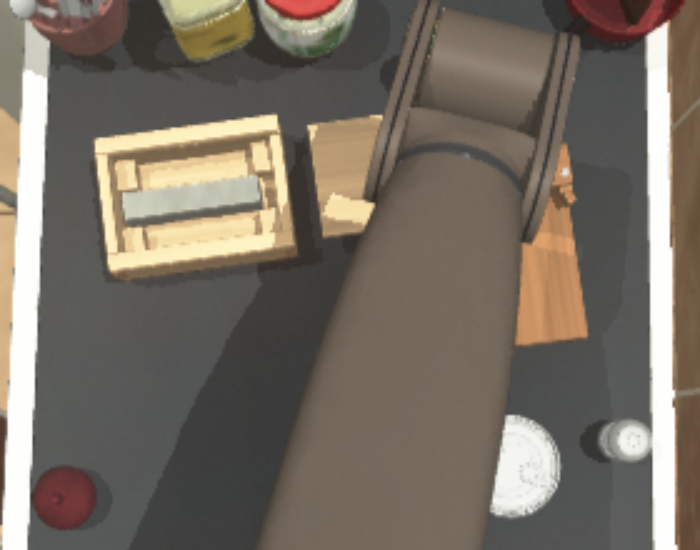

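Emit:
carry_out(deltas=[0, 0, -0.035, 0, 0, 0, 0.04, 0.03, -0.035, 0, 0, 0, 0.08, 0.07, -0.035, 0, 0, 0, 0.12, 0.11, -0.035, 0, 0, 0, 0.155, 0.135, -0.035, 0, 0, 0])

```text
time: 6.1
eef_pos: [0.4634, 0.0538, 0.1197]
tcp_rot: [-0.076, 0.997, -0.0, -0.002]
contact_force: [1.0, 0.3, -2.1]
opening: 0.148
finger_force: 41.0
```

Emit:
carry_out(deltas=[0.0146, 0.014, 0, 0, 0, 0, 0.0146, 0.014, 0.04, 0, 0, 0, 0.0146, 0.014, 0.08, 0, 0, 0, 0.0146, 0.014, 0.08, 0, 0, 0])

```text
time: 6.6
eef_pos: [0.447, 0.0648, 0.0382]
tcp_rot: [-0.075, 0.997, 0.0, -0.004]
contact_force: [0.8, 0.2, -1.4]
opening: 0.153
finger_force: 41.0
```

```bash
python3 - <<'E'
from h import *
img,W=cloud("top"); st(); save("top2.png",cv2.resize(img[180:380,180:400],None,fx=2.5,fy=2.5))
E
```

```text
{'time': 6.65, 'eef_pos': [0.4491, 0.0647, 0.0403], 'tcp_rot': [-0.0753, 0.9972, 0.0, -0.0018], 'contact_force': [-0.4017, 0.7549, -0.5458], 'opening': 0.1469, 'finger_force': 40.9801, 'qpos': [-0.0808, 0.0596, 2.2311, -0.0006, 0.8544, -1.802]}
```

Emit:
carry_out(deltas=[0, 0, 0.007, 0, 0, 0, 0, 0, 0.012, 0, 0, 0, 0, 0, 0.0155, 0, 0, 0, 0, 0, 0.0155, 0, 0, 0])

```text
time: 7.15
eef_pos: [0.4507, 0.065, 0.0267]
tcp_rot: [-0.076, 0.997, -0.0, 0.001]
contact_force: [-0.7, -0.3, 2.0]
opening: 0.15
finger_force: 41.4
```

Emit:
carry_out(deltas=[0, 0, 0.001, 0, 0, 0, 0, 0, 0.001, 0, 0, 0])

```text
time: 7.4
eef_pos: [0.4507, 0.0651, 0.0266]
tcp_rot: [-0.076, 0.997, -0.0, 0.0]
contact_force: [-3.5, 0.3, 10.2]
opening: 0.151
finger_force: 42.4
```

Emit:
carry_out(deltas=[0, 0, 0, 0, 0, 0, 0, 0, 0, 0, 0, 0, 0, 0, 0, 0, 0, 0], grip=45)

```text
time: 7.78
eef_pos: [0.4497, 0.0652, 0.0246]
tcp_rot: [-0.075, 0.997, 0.0, -0.0]
contact_force: [-0.5, 0.7, -0.5]
opening: 0.449
finger_force: 0.0
```

Emit:
carry_out(deltas=[0, 0, -0.03, 0, 0, 0, 0, 0, -0.09, 0, 0, 0, 0, 0, -0.15, 0, 0, 0, 0, 0, -0.21, 0, 0, 0, 0, 0, -0.21, 0, 0, 0])

```text
time: 8.4
eef_pos: [0.4531, 0.065, 0.2411]
tcp_rot: [-0.076, 0.997, -0.001, 0.006]
contact_force: [0.9, -0.6, -0.1]
opening: 0.45
finger_force: 0.0
```

```bash
python3 - <<'E'
from h import *
s=st();T=R.from_quat(s["tcp_rot"]).as_matrix()
img,W=cloud("wrist");save("w2.png",img);np.savez("w2.npz",img=img,W=W)
X=W.reshape(-1,3);X=X[np.isfinite(X[:,0])&(X[:,2]<.15)]
def rect(m,n):
    p=X[m][:,:2]; r=cv2.minAreaRect((p*1000).astype(np.float32)); print(n,len(p),np.round(r[0],1),np.round(r[1],1),round(r[2],2), X[m][:,2].mean().round(4))
rect((abs(X[:,0]-.45)<.07)&(abs(X[:,1]-.11)<.1)&(X[:,2]>.013)&(X[:,2]<.024),"lid")
c=np.array([.6032,.168]);yv=np.array([-.15,.989]);xv=np.array([.989,.15]);d=X[:,:2]-c;bx=d@xv;by=d@yv
rect((abs(bx)<.03)&(abs(by)<.068)&(X[:,2]>.06)&(X[:,2]<.075),"stone")
rect((abs(bx)<.07)&(abs(by)<.1)&(X[:,2]>.081)&(X[:,2]<.095),"boxtop")
for q in("stone","stone_centre","lid"):
    for r in ctrl.find_in("wrist",q)[:1]:
        u,v=map(int,np.round(r["uv"])); print(q,round(r["score"],2),u,v,W[v,u].round(3))
E
```

```text
{'time': 8.4, 'eef_pos': [0.4531, 0.065, 0.2411], 'tcp_rot': [-0.0756, 0.9971, -0.001, 0.0062], 'contact_force': [0.8965, -0.6465, -0.0852], 'opening': 0.4505, 'finger_force': 0.0, 'qpos': [-0.0799, -0.2278, 2.0849, 0.0, 1.2719, -1.802]}
lid 15825 [439.6 113.2] [ 99.8 150.1] 8.61 0.0159
stone 809 [607.6 128.6] [24.6 32.2] 9.78 0.0655
boxtop 1823 [602.6 167. ] [117.6 159.3] 8.13 0.0851
stone 0.64 366 362 [0.597 0.127 0.064]
stone_centre 0.84 361 368 [0.603 0.123 0.065]
lid 0.66 375 182 [0.436 0.111 0.016]
```

View pics/w2.png

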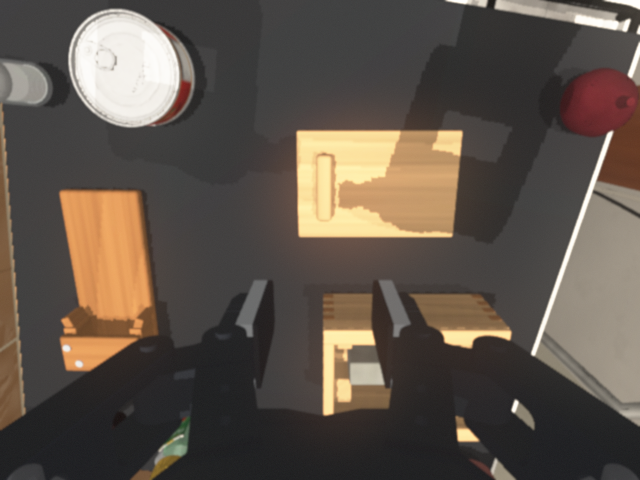

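The lid lies flat on the cover, its outline at about (297–462, 130–238) with the bar up at (325,187), clear of everything. The stone shows in the open box near (366,365). Next I go above the box with the tool turned a quarter turn.

Emit:
carry_out(deltas=[-0.05, 0.025, 0, 0, 0, 0.16, -0.1, 0.05, 0, 0, 0, 0.32, -0.1635, 0.076, 0, 0, 0, 0.48, -0.1635, 0.076, 0, 0, 0, 0.64, -0.1635, 0.076, 0, 0, 0, 0.8])

```text
time: 9.22
eef_pos: [0.5995, 0.1654, 0.2304]
tcp_rot: [0.321, 0.947, -0.001, -0.003]
contact_force: [0.7, 0.3, -0.0]
opening: 0.453
finger_force: 0.0
```

Emit:
carry_out(deltas=[0, 0, 0, 0, 0, 0.16, 0, 0, 0, 0, 0, 0.32, 0, 0, 0, 0, 0, 0.48, 0, 0, 0, 0, 0, 0.64, 0, 0, 0, 0, 0, 0.771])

```text
time: 9.85
eef_pos: [0.5988, 0.1648, 0.2314]
tcp_rot: [0.653, 0.757, -0.002, -0.002]
contact_force: [-0.1, 0.7, 0.1]
opening: 0.449
finger_force: 0.0
```

Emit:
carry_out(deltas=[0, 0, 0, 0, 0, 0])

```text
time: 9.98
eef_pos: [0.599, 0.1648, 0.2319]
tcp_rot: [0.651, 0.759, -0.002, -0.002]
contact_force: [-0.6, -0.2, -0.6]
opening: 0.452
finger_force: 0.0
```

```bash
cat >> h.py <<'E'
def rect(X,m,n):
    p=X[m][:,:2]; r=cv2.minAreaRect((p*1000).astype(np.float32)); print(n,len(p),np.round(r[0],1),np.round(r[1],1),round(r[2],2), X[m][:,2].mean().round(4))
E
python3 - <<'E'
from h import *
s=st()
img,W=cloud("wrist");save("w3.png",img);np.savez("w3.npz",img=img,W=W)
X=W.reshape(-1,3);X=X[np.isfinite(X[:,0])&(X[:,2]<.12)]
c=np.array([.6028,.1675]);yv=np.array([-.15,.989]);xv=np.array([.989,.15]);d=X[:,:2]-c;bx=d@xv;by=d@yv
rect(X,(abs(bx)<.035)&(abs(by)<.069)&(X[:,2]>.06)&(X[:,2]<.075),"stone")
rect(X,(abs(bx)<.07)&(abs(by)<.1)&(X[:,2]>.081)&(X[:,2]<.095),"boxtop")
T=R.from_quat(s["tcp_rot"]).as_matrix();print(T.round(3))
E
```

```text
{'time': 9.975, 'eef_pos': [0.599, 0.1648, 0.2319], 'tcp_rot': [0.6512, 0.7589, -0.0017, -0.0016], 'contact_force': [-0.6494, -0.1547, -0.5777], 'opening': 0.4522, 'finger_force': 0.0, 'qpos': [0.1053, 0.1717, 1.7115, 0.0, 1.2632, -0.0472]}
stone 4473 [601.8 164.4] [ 37.1 137.4] 1.99 0.0658
boxtop 8924 [601.7 174.6] [116.3 145.6] 8.54 0.0852
[[-0.152  0.988 -0.005]
 [ 0.988  0.152 -0.   ]
 [ 0.    -0.005 -1.   ]]
```

View pics/w3.png

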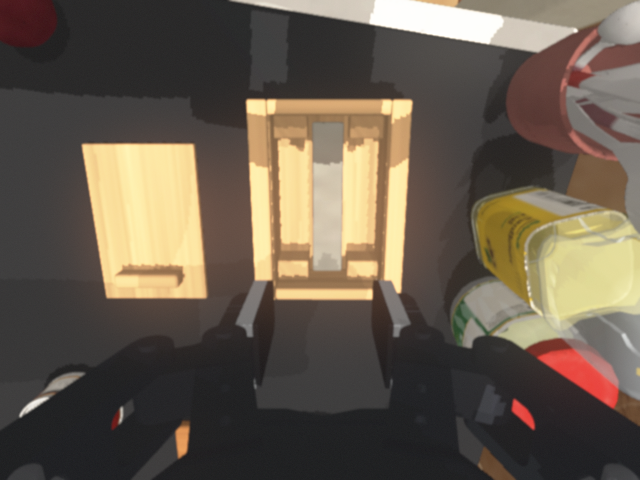

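The picture shows the grey stone standing in the open box at columns 312–345, rows 122–270, between the rest blocks. I'll fit it by its colour.

```bash
python3 - <<'E'
from h import *
D=np.load("w3.npz");img=D["img"];W=D["W"]
sat=cv2.cvtColor(img,cv2.COLOR_RGB2HSV)[...,1]
m=(sat<60)&(W[...,2]>.058)&(W[...,2]<.073);m[:105]=0;m[285:]=0;m[:,:290]=0;m[:,370:]=0
m=cv2.morphologyEx(m.astype(np.uint8),cv2.MORPH_OPEN,np.ones((3,3)))>0
rect(W.reshape(-1,3),m.ravel(),"stone")
s=ctrl.get_state();T=R.from_quat(s["tcp_rot"]).as_matrix()
p=W[m];r=cv2.minAreaRect((p[:,:2]*1000).astype(np.float32));t=np.array([*r[0],43])/1000
print((T.T@(t-s["eef_pos"])).round(4))
E
```

```text
stone 4114 [601.4 172.5] [ 22.6 118.3] 8.41 0.0659
[0.0072 0.0041 0.1894]
```

Emit:
carry_out(deltas=[0.007, 0.004, 0.04, 0, 0, 0, 0.007, 0.004, 0.09, 0, 0, 0, 0.007, 0.004, 0.14, 0, 0, 0, 0.007, 0.004, 0.155, 0, 0, 0])

```text
time: 10.52
eef_pos: [0.5996, 0.172, 0.0748]
tcp_rot: [0.651, 0.759, -0.003, -0.003]
contact_force: [0.0, 0.4, 0.1]
opening: 0.447
finger_force: 0.0
```

Emit:
carry_out(deltas=[0, 0, 0.01, 0, 0, 0])

```text
time: 10.65
eef_pos: [0.6032, 0.1725, 0.0696]
tcp_rot: [0.651, 0.759, -0.0, -0.0]
contact_force: [-0.5, -0.0, 1.5]
opening: 0.451
finger_force: 0.0
```

```bash
python3 - <<'E'
from h import *
s=st();T=R.from_quat(s["tcp_rot"]).as_matrix()
print((T.T@(np.array([.6014,.1725,.043])-s["eef_pos"])).round(4))
E
```

```text
{'time': 10.65, 'eef_pos': [0.6032, 0.1725, 0.0696], 'tcp_rot': [0.6515, 0.7587, -0.0, -0.0], 'contact_force': [-0.5289, -0.0104, 1.5405], 'opening': 0.4512, 'finger_force': 0.0, 'qpos': [0.1169, 0.3585, 1.8037, -0.0, 0.9794, -0.0349]}
[ 0.0003 -0.0018  0.0266]
```

Emit:
carry_out(deltas=[0, -0.001, 0.015, 0, 0, 0, 0, -0.001, 0.025, 0, 0, 0, 0, -0.001, 0.025, 0, 0, 0])

```text
time: 11.02
eef_pos: [0.6016, 0.1722, 0.0444]
tcp_rot: [0.652, 0.758, -0.0, -0.0]
contact_force: [0.3, -0.2, -0.2]
opening: 0.448
finger_force: 0.0
```

Emit:
carry_out(deltas=[0, 0, 0, 0, 0, 0, 0, 0, 0, 0, 0, 0, 0, 0, 0, 0, 0, 0, 0, 0, 0, 0, 0, 0], grip=0, grip_force=70)

```text
time: 11.52
eef_pos: [0.6022, 0.1723, 0.0456]
tcp_rot: [0.652, 0.758, 0.0, 0.0]
contact_force: [-2.1, -1.2, 4.4]
opening: 0.266
finger_force: 69.7
```

Emit:
carry_out(deltas=[0, 0, -0.015, 0, 0, 0, 0, 0, -0.05, 0, 0, 0, 0, 0, -0.1, 0, 0, 0, 0, 0, -0.1, 0, 0, 0])

```text
time: 12.02
eef_pos: [0.6054, 0.1728, 0.1504]
tcp_rot: [0.652, 0.758, 0.004, 0.004]
contact_force: [1.0, 0.8, -4.0]
opening: 0.266
finger_force: 69.4
```

Emit:
carry_out(deltas=[-0.04, 0, 0, 0, 0, 0, -0.085, -0.005, 0, 0, 0, 0, -0.13, -0.011, 0, -0.15, 0, 0, -0.173, -0.011, 0, -0.3, 0, 0, -0.173, -0.011, 0, -0.4, 0, 0])

```text
time: 12.65
eef_pos: [0.6152, -0.0032, 0.1421]
tcp_rot: [0.64, 0.742, 0.15, 0.129]
contact_force: [-0.1, 1.5, -4.1]
opening: 0.261
finger_force: 69.9
```

Emit:
carry_out(deltas=[0, 0, 0, -0.13, 0, 0, 0, 0, 0, -0.26, 0, 0, 0, 0, 0, -0.385, 0, 0, 0, 0, 0, -0.385, 0, 0])

```text
time: 13.15
eef_pos: [0.614, 0.0001, 0.1405]
tcp_rot: [0.603, 0.701, 0.289, 0.247]
contact_force: [0.6, 0.6, -4.1]
opening: 0.261
finger_force: 70.0
```

```bash
python3 - <<'E'
from h import *
s=st();T=R.from_quat(s["tcp_rot"]).as_matrix();print(T.round(3),np.degrees(np.arccos(-T[2,2])))
print("down to .045",(T.T@np.array([0,0,.045-s["eef_pos"][2]])).round(4))
E
```

```text
{'time': 13.15, 'eef_pos': [0.614, 0.0001, 0.1405], 'tcp_rot': [0.6033, 0.7012, 0.2888, 0.247], 'contact_force': [0.6457, 0.5583, -4.0508], 'opening': 0.261, 'finger_force': 70.0493, 'qpos': [-0.2908, -0.0256, 2.2521, 1.0413, 0.3571, -1.3353]}
[[-0.15   0.703  0.695]
 [ 0.989  0.105  0.107]
 [ 0.002  0.703 -0.711]] 44.668188857437684
down to .045 [-0.0002 -0.0671  0.0679]
```

The outward lean comes too close to a wrist joint limit, so I'll lean the other way, towards the robot, and nearer in.

Emit:
carry_out(deltas=[0, 0, 0, 0.16, 0, 0, -0.002, -0.015, -0.015, 0.32, 0, 0, -0.004, -0.03, -0.03, 0.48, 0, 0, -0.007, -0.045, -0.045, 0.64, 0, 0, -0.007, -0.061, -0.061, 0.785, 0, 0])

```text
time: 13.78
eef_pos: [0.5311, -0.0205, 0.1436]
tcp_rot: [0.652, 0.758, -0.001, -0.001]
contact_force: [0.2, 0.9, -4.5]
opening: 0.26
finger_force: 69.9
```

Emit:
carry_out(deltas=[0, 0, 0, 0.16, 0, 0, 0, 0, 0, 0.32, 0, 0, 0, 0, 0, 0.48, 0, 0, 0, 0, 0, 0.64, 0, 0, 0, 0, 0, 0.785, 0, 0])

```text
time: 14.4
eef_pos: [0.5328, -0.0201, 0.1425]
tcp_rot: [0.602, 0.701, -0.289, -0.249]
contact_force: [0.1, 0.6, -4.5]
opening: 0.265
finger_force: 70.1
```

Emit:
carry_out(deltas=[0, 0, 0, 0, 0, 0, 0, 0, 0, 0, 0, 0])

```text
time: 14.65
eef_pos: [0.5325, -0.0202, 0.1438]
tcp_rot: [0.603, 0.702, -0.288, -0.248]
contact_force: [-0.9, -0.5, -4.0]
opening: 0.265
finger_force: 70.1
```

```bash
python3 - <<'E'
from h import *
s=st();T=R.from_quat(s["tcp_rot"]).as_matrix();print(T.round(3),np.degrees(np.arccos(-T[2,2])))
print("down to .045",(T.T@np.array([0,0,.045-s["eef_pos"][2]])).round(4))
E
```

```text
{'time': 14.65, 'eef_pos': [0.5325, -0.0202, 0.1438], 'tcp_rot': [0.6029, 0.7018, -0.2877, -0.2475], 'contact_force': [-0.8798, -0.5053, -4.0245], 'opening': 0.2646, 'finger_force': 70.1272, 'qpos': [-0.1349, 0.5053, 1.5944, -0.2042, 1.7952, -0.2529]}
[[-0.151  0.704 -0.694]
 [ 0.989  0.108 -0.105]
 [ 0.001 -0.702 -0.712]] 44.60688936579214
down to .045 [-0.0001  0.0694  0.0704]
```

Emit:
carry_out(deltas=[0, 0.025, 0.025, 0, 0, 0, 0, 0.045, 0.045, 0, 0, 0, 0, 0.06, 0.06, 0, 0, 0, 0, 0.069, 0.07, 0, 0, 0, 0, 0.069, 0.07, 0, 0, 0])

```text
time: 15.28
eef_pos: [0.5322, -0.0203, 0.0461]
tcp_rot: [0.603, 0.701, -0.288, -0.248]
contact_force: [0.4, -0.2, -3.4]
opening: 0.269
finger_force: 70.2
```

Emit:
carry_out(deltas=[0, 0.003, 0.003, 0, 0, 0, 0, 0.005, 0.005, 0, 0, 0, 0, 0.005, 0.005, 0, 0, 0])

```text
time: 15.65
eef_pos: [0.5329, -0.0203, 0.0396]
tcp_rot: [0.603, 0.702, -0.288, -0.248]
contact_force: [0.5, -0.2, -4.1]
opening: 0.26
finger_force: 70.2
```

Emit:
carry_out(deltas=[0, 0.0015, 0.0015, 0, 0, 0, 0, 0.0025, 0.0025, 0, 0, 0, 0, 0.0025, 0.0025, 0, 0, 0])

```text
time: 16.02
eef_pos: [0.5327, -0.0203, 0.0358]
tcp_rot: [0.603, 0.702, -0.288, -0.248]
contact_force: [-0.3, -0.0, -3.4]
opening: 0.263
finger_force: 70.2
```

Emit:
carry_out(deltas=[0, 0.0015, 0.0015, 0, 0, 0, 0, 0.0015, 0.0015, 0, 0, 0])

```text
time: 16.27
eef_pos: [0.5329, -0.0203, 0.0353]
tcp_rot: [0.603, 0.701, -0.289, -0.248]
contact_force: [-0.9, 1.5, 2.7]
opening: 0.266
finger_force: 70.8
```

Emit:
carry_out(deltas=[0, 0, 0, 0, 0, 0, 0, 0, 0, 0, 0, 0], grip=42)

```text
time: 16.52
eef_pos: [0.5332, -0.0204, 0.0338]
tcp_rot: [0.603, 0.702, -0.288, -0.247]
contact_force: [0.5, 1.5, -0.2]
opening: 0.421
finger_force: 0.6
```

Emit:
carry_out(deltas=[0, 0, -0.01, 0, 0, 0, 0, 0, -0.025, 0, 0, 0, 0, 0, -0.05, 0, 0, 0, 0, 0, -0.09, 0, 0, 0, 0, 0, -0.13, 0, 0, 0])

```text
time: 17.15
eef_pos: [0.6245, -0.0064, 0.1283]
tcp_rot: [0.603, 0.702, -0.288, -0.247]
contact_force: [-0.2, -0.9, -0.1]
opening: 0.417
finger_force: 0.0
```

```bash
python3 - <<'E'
from h import *
st();img,W=cloud("top"); st(); save("top3.png",cv2.resize(img[130:350,180:460],None,fx=2.5,fy=2.5))
E
```

```text
{'time': 17.15, 'eef_pos': [0.6245, -0.0064, 0.1283], 'tcp_rot': [0.6029, 0.7016, -0.2882, -0.2475], 'contact_force': [-0.2373, -0.937, -0.066], 'opening': 0.4174, 'finger_force': 0.0, 'qpos': [-0.1017, 0.7055, 1.3238, -0.1851, 1.8704, -0.2368]}
{'time': 17.2, 'eef_pos': [0.6288, -0.0062, 0.1329], 'tcp_rot': [0.6043, 0.7028, -0.2855, -0.2436], 'contact_force': [0.3908, -0.1125, 3.8201], 'opening': 0.4235, 'finger_force': 0.0, 'qpos': [-0.1009, 0.7038, 1.3139, -0.185, 1.872, -0.2368]}
```

View pics/top3.png

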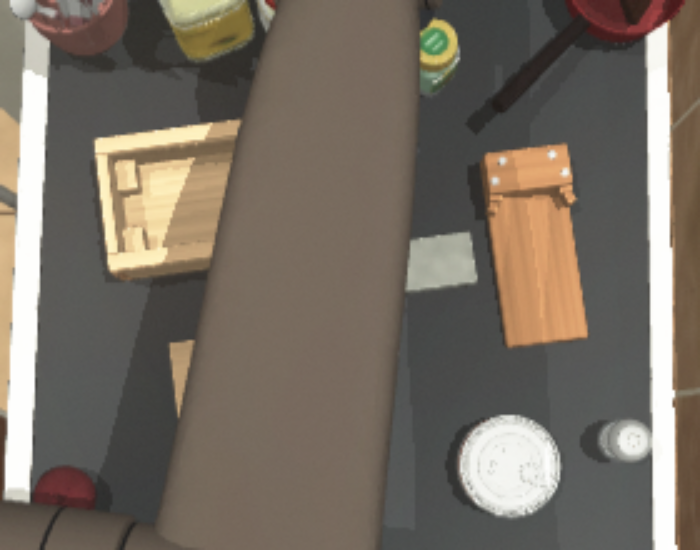

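Emit:
carry_out(deltas=[0, -0.03, -0.02, 0, 0, 0, 0, -0.08, -0.024, -0.18, 0, 0, 0, -0.142, -0.024, -0.36, 0, 0, 0, -0.142, -0.024, -0.54, 0, 0, 0, -0.142, -0.024, -0.7, 0, 0], grip=75)

```text
time: 17.82
eef_pos: [0.5402, -0.0193, 0.2459]
tcp_rot: [0.651, 0.758, -0.027, -0.022]
contact_force: [-0.4, -0.8, 0.4]
opening: 0.749
finger_force: 0.0
```

Emit:
carry_out(deltas=[0, 0, 0, -0.08, 0, 0, 0, 0, 0, -0.08, 0, 0, 0, 0, 0, -0.08, 0, 0])

```text
time: 18.2
eef_pos: [0.5402, -0.0193, 0.2435]
tcp_rot: [0.652, 0.758, -0.0, -0.0]
contact_force: [0.7, 0.7, -0.4]
opening: 0.749
finger_force: 0.0
```

```bash
python3 - <<'E'
from h import *
s=st()
img,W=cloud("wrist");save("w4.png",img);np.savez("w4.npz",img=img,W=W)
m=(W[...,2]>.026)&(W[...,2]<.042)&(abs(W[...,0]-.55)<.07)&(abs(W[...,1]+.01)<.08)
n,L,S,_=cv2.connectedComponentsWithStats(m.astype(np.uint8));k=1+S[1:,4].argmax();m=L==k;print(S[k])
rect(W.reshape(-1,3),m.ravel(),"stone")
T=R.from_quat(s["tcp_rot"]).as_matrix();print(T.round(3))
E
```

```text
{'time': 18.2, 'eef_pos': [0.5402, -0.0193, 0.2435], 'tcp_rot': [0.6517, 0.7585, -0.0002, -0.0001], 'contact_force': [0.7126, 0.6508, -0.3893], 'opening': 0.749, 'finger_force': 0.0, 'qpos': [-0.2233, -0.0206, 1.8943, -0.0003, 1.2683, -0.3743]}
[ 305  130   53  131 6599]
stone 6599 [548.1 -18. ] [ 46.  120.1] 8.57 0.0329
[[-0.151  0.989 -0.   ]
 [ 0.989  0.151 -0.   ]
 [-0.    -0.    -1.   ]]
```

View pics/w4.png

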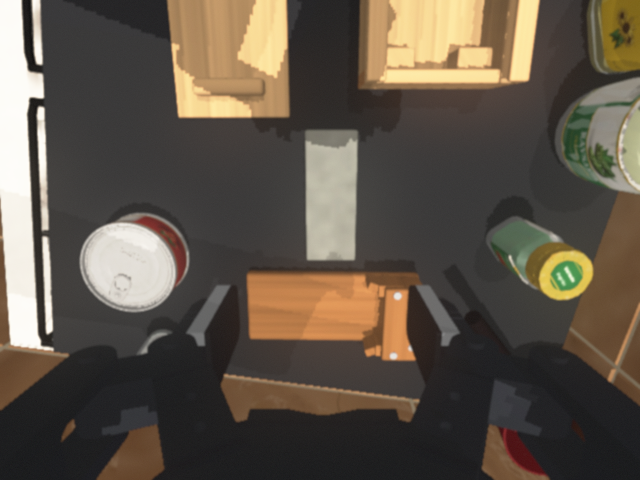

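Emit:
carry_out(deltas=[0, 0.008, 0.05, 0, 0, 0, 0, 0.008, 0.11, 0, 0, 0, 0, 0.008, 0.16, 0, 0, 0, 0, 0.008, 0.19, 0, 0, 0, 0, 0.008, 0.2, 0, 0, 0])

```text
time: 18.88
eef_pos: [0.5466, -0.0175, 0.0403]
tcp_rot: [0.652, 0.759, -0.001, -0.002]
contact_force: [-0.2, 0.9, -0.6]
opening: 0.751
finger_force: 0.0
```

```bash
python3 - <<'E'
from h import *
s=st();T=R.from_quat(s["tcp_rot"]).as_matrix()
print((T.T@(np.array([.5481,-.018,.013])-s["eef_pos"])).round(4))
X=np.load("w4.npz")["W"].reshape(-1,3);X=X[np.isfinite(X[:,0])&(X[:,2]<.15)]
b=(abs(X[:,0]-.57)<.13)&(abs(X[:,1]+.14)<.06)
rect(X,b&(X[:,2]>.018)&(X[:,2]<.028),"board"); rect(X,b&(X[:,2]>.052)&(X[:,2]<.065),"jaw")
X=np.load("w1.npz")["W"].reshape(-1,3);X=X[np.isfinite(X[:,0])&(X[:,2]<.15)]
b=(abs(X[:,0]-.57)<.13)&(abs(X[:,1]+.14)<.07)
rect(X,b&(X[:,2]>.018)&(X[:,2]<.028),"board1"); rect(X,b&(X[:,2]>.052)&(X[:,2]<.065),"jaw1")
E
```

```text
{'time': 18.875, 'eef_pos': [0.5466, -0.0175, 0.0403], 'tcp_rot': [0.6516, 0.7586, -0.0013, -0.0024], 'contact_force': [-0.2456, 0.8604, -0.5558], 'opening': 0.7514, 'finger_force': 0.0, 'qpos': [-0.2176, 0.2511, 2.0086, 0.0, 0.8874, -0.369]}
[-0.0008  0.0015  0.0272]
board 8756 [ 567.1 -130.4] [172.7  74.8] 9.09 0.0219
jaw 1844 [ 628.3 -123.1] [32.1 74.8] 10.49 0.0563
board1 7492 [ 567.4 -130.7] [169.8  75.6] 8.39 0.0219
jaw1 2078 [ 632.3 -122.2] [36.6 74. ] 8.36 0.0565
```

Emit:
carry_out(deltas=[0, 0.001, 0.015, 0, 0, 0, 0, 0.001, 0.029, 0, 0, 0, 0, 0.001, 0.029, 0, 0, 0])

```text
time: 19.25
eef_pos: [0.5485, -0.0177, 0.0135]
tcp_rot: [0.652, 0.758, -0.0, -0.001]
contact_force: [-0.0, -0.1, 0.5]
opening: 0.752
finger_force: 0.0
```

Emit:
carry_out(deltas=[0, 0, 0, 0, 0, 0, 0, 0, 0, 0, 0, 0, 0, 0, 0, 0, 0, 0], grip=0, grip_force=60)

```text
time: 19.62
eef_pos: [0.5497, -0.018, 0.0153]
tcp_rot: [0.652, 0.758, 0.0, 0.001]
contact_force: [-1.4, -0.1, 4.1]
opening: 0.524
finger_force: 65.0
```

Emit:
carry_out(deltas=[0, 0, -0.02, 0, 0, 0, 0, 0, -0.06, 0, 0, 0, 0, 0, -0.08, 0, 0, 0, 0, 0, -0.08, 0, 0, 0])

```text
time: 20.12
eef_pos: [0.5498, -0.018, 0.0953]
tcp_rot: [0.652, 0.758, 0.001, 0.002]
contact_force: [-0.2, 0.0, -4.1]
opening: 0.518
finger_force: 64.3
```

```bash
python3 - <<'E'
from h import *
s=st();T=R.from_quat(s["tcp_rot"]).as_matrix();print(T.round(3))
a=np.radians(8.5);t=np.array([.571,-.1302])-.042*np.array([np.cos(a),np.sin(a)])
print(t,(T.T@(np.array([*t,s["eef_pos"][2]])-s["eef_pos"])).round(4))
E
```

```text
{'time': 20.125, 'eef_pos': [0.5498, -0.018, 0.0953], 'tcp_rot': [0.6517, 0.7584, 0.001, 0.0016], 'contact_force': [-0.1711, 0.0475, -4.0588], 'opening': 0.5181, 'finger_force': 64.2774, 'qpos': [-0.2173, 0.1664, 1.9879, 0.0003, 0.9837, -0.3685]}
[[-0.15   0.989  0.004]
 [ 0.989  0.15  -0.001]
 [-0.001  0.004 -1.   ]]
[ 0.52946133 -0.136408  ] [-0.1141 -0.0379 -0.    ]
```

Emit:
carry_out(deltas=[-0.03, -0.01, 0, 0, 0, -0.16, -0.06, -0.02, 0, 0, 0, -0.32, -0.09, -0.03, 0, 0, 0, -0.48, -0.114, -0.038, 0, 0, 0, -0.64, -0.114, -0.038, 0, 0, 0, -0.8])

```text
time: 20.75
eef_pos: [0.5268, -0.1374, 0.0917]
tcp_rot: [0.304, 0.953, 0.0, -0.002]
contact_force: [-0.7, 0.0, -4.0]
opening: 0.527
finger_force: 64.2
```

Emit:
carry_out(deltas=[0, 0, 0, 0, 0, -0.16, 0, 0, 0, 0, 0, -0.32, 0, 0, 0, 0, 0, -0.48, 0, 0, 0, 0, 0, -0.64, 0, 0, 0, 0, 0, -0.768])

```text
time: 21.38
eef_pos: [0.5269, -0.1355, 0.0915]
tcp_rot: [-0.076, 0.997, 0.001, -0.002]
contact_force: [-0.3, -0.4, -4.0]
opening: 0.525
finger_force: 64.2
```

Emit:
carry_out(deltas=[0, 0, 0, 0, 0, 0, 0, 0, 0, 0, 0, 0])

```text
time: 21.62
eef_pos: [0.5277, -0.1359, 0.0929]
tcp_rot: [-0.073, 0.997, 0.001, -0.001]
contact_force: [-0.2, -0.8, -4.3]
opening: 0.521
finger_force: 64.2
```

```bash
python3 - <<'E'
from h import *
s=st();T=R.from_quat(s["tcp_rot"]).as_matrix();print(T.round(4))
img,W=cloud("wrist");save("w5.png",img);np.savez("w5.npz",img=img,W=W)
a=np.radians(8.5);t=np.array([.571,-.1302])-.042*np.array([np.cos(a),np.sin(a)])
print(t,(T.T@(np.array([*t,s["eef_pos"][2]])-s["eef_pos"])).round(4))
X=W.reshape(-1,3);X=X[np.isfinite(X[:,0])&(X[:,2]<.15)]
b=(abs(X[:,0]-.57)<.13)&(abs(X[:,1]+.14)<.1)
rect(X,b&(X[:,2]>.018)&(X[:,2]<.028),"board"); rect(X,b&(X[:,2]>.052)&(X[:,2]<.065),"jaw")
rect(X,b&(X[:,2]>.1)&(X[:,2]<.13)&(X[:,0]<.6),"stone")
E
```

```text
{'time': 21.625, 'eef_pos': [0.5277, -0.1359, 0.0929], 'tcp_rot': [-0.0731, 0.9973, 0.0006, -0.0008], 'contact_force': [-0.196, -0.8198, -4.2589], 'opening': 0.5207, 'finger_force': 64.1569, 'qpos': [-0.4384, 0.1622, 1.998, 0.0004, 0.9834, -2.1557]}
[[-0.9893 -0.1458 -0.0016]
 [-0.1458  0.9893  0.0011]
 [ 0.0014  0.0013 -1.    ]]
[ 0.52946133 -0.136408  ] [-0.0016 -0.0008 -0.    ]
board 9 [ 606.1 -164.1] [1.1 1.3] 22.73 0.0257
jaw 0 [0. 0.] [0. 0.] 0.0 nan
stone 39281 [ 517.4 -138.1] [99.4 72.3] 8.38 0.1112h.py:17: RuntimeWarning: Mean of empty slice.
  p=X[m][:,:2]; r=cv2.minAreaRect((p*1000).astype(np.float32)); print(n,len(p),np.round(r[0],1),np.round(r[1],1),round(r[2],2), X[m][:,2].mean().round(4))
  ret = ret.dtype.type(ret / rcount)
```

View pics/w5.png

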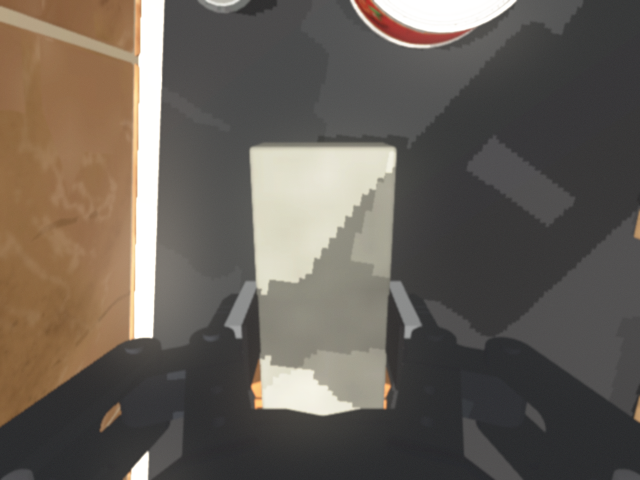

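The stone is held level and in line, spanning columns 250–395, with the board's edge showing under it at (258,385) and (390,385). Now I lower it onto the board.

Emit:
carry_out(deltas=[-0.001, -0.001, 0.02, 0, 0, 0, -0.001, -0.001, 0.04, 0, 0, 0, -0.001, -0.001, 0.057, 0, 0, 0, -0.001, -0.001, 0.062, 0, 0, 0, -0.001, -0.001, 0.062, 0, 0, 0])

```text
time: 22.3
eef_pos: [0.5297, -0.1371, 0.032]
tcp_rot: [-0.074, 0.997, 0.0, 0.0]
contact_force: [-0.1, 0.9, -4.4]
opening: 0.519
finger_force: 64.1
```

Emit:
carry_out(deltas=[0, 0, 0.001, 0, 0, 0, 0, 0, 0.002, 0, 0, 0])

```text
time: 22.55
eef_pos: [0.5303, -0.1374, 0.0309]
tcp_rot: [-0.074, 0.997, -0.0, 0.001]
contact_force: [-0.1, -0.8, -3.4]
opening: 0.523
finger_force: 64.1
```

Emit:
carry_out(deltas=[0, 0, 0.001, 0, 0, 0, 0, 0, 0.002, 0, 0, 0, 0, 0, 0.002, 0, 0, 0])

```text
time: 22.92
eef_pos: [0.5298, -0.1371, 0.0283]
tcp_rot: [-0.074, 0.997, -0.0, 0.0]
contact_force: [0.1, 0.1, -3.8]
opening: 0.519
finger_force: 64.2
```

Emit:
carry_out(deltas=[0, 0.0005, 0.001, 0, 0, 0, 0, 0.0005, 0.001, 0, 0, 0])

```text
time: 23.18
eef_pos: [0.5298, -0.1371, 0.0282]
tcp_rot: [-0.074, 0.997, -0.0, 0.0]
contact_force: [-5.5, -2.1, 5.4]
opening: 0.521
finger_force: 65.1
```

Emit:
carry_out(deltas=[-0.01, 0, -0.0007, 0, 0, 0, -0.02, 0, -0.0007, 0, 0, 0, -0.03, 0, -0.0007, 0, 0, 0])

```text
time: 23.55
eef_pos: [0.5597, -0.1322, 0.0283]
tcp_rot: [-0.074, 0.997, -0.0, -0.0]
contact_force: [-5.8, -1.8, 5.1]
opening: 0.521
finger_force: 65.2
```

Emit:
carry_out(deltas=[-0.003, 0, 0, 0, 0, 0, -0.006, 0, 0, 0, 0, 0, -0.008, 0, 0, 0, 0, 0])

```text
time: 23.92
eef_pos: [0.567, -0.1311, 0.0282]
tcp_rot: [-0.074, 0.997, -0.0, -0.001]
contact_force: [-6.3, -0.6, 5.0]
opening: 0.524
finger_force: 65.3
```

Emit:
carry_out(deltas=[-0.002, 0, 0, 0, 0, 0, -0.004, 0, 0, 0, 0, 0, -0.004, 0, 0, 0, 0, 0])

```text
time: 24.3
eef_pos: [0.5712, -0.1305, 0.0282]
tcp_rot: [-0.074, 0.997, -0.0, -0.0]
contact_force: [-4.6, -0.3, 4.5]
opening: 0.523
finger_force: 65.2
```

Emit:
carry_out(deltas=[-0.001, 0, 0, 0, 0, 0, -0.002, 0, 0, 0, 0, 0, -0.002, 0, 0, 0, 0, 0])

```text
time: 24.68
eef_pos: [0.573, -0.1302, 0.0282]
tcp_rot: [-0.074, 0.997, -0.0, -0.0]
contact_force: [-5.5, -0.7, 5.6]
opening: 0.522
finger_force: 65.3
```

Emit:
carry_out(deltas=[-0.001, 0, 0, 0, 0, 0, -0.002, 0, 0, 0, 0, 0, -0.002, 0, 0, 0, 0, 0])

```text
time: 25.05
eef_pos: [0.5733, -0.1301, 0.0282]
tcp_rot: [-0.074, 0.997, 0.0, -0.003]
contact_force: [-10.9, -1.2, 9.8]
opening: 0.521
finger_force: 65.8
```

Emit:
carry_out(deltas=[-0.0015, 0, 0, 0, 0, 0, -0.003, 0, 0, 0, 0, 0, -0.003, 0, 0, 0, 0, 0])

```text
time: 25.42
eef_pos: [0.5733, -0.1301, 0.0282]
tcp_rot: [-0.075, 0.997, 0.001, -0.007]
contact_force: [-20.6, -3.7, 17.6]
opening: 0.525
finger_force: 66.7
```

Emit:
carry_out(deltas=[0.003, 0, 0, 0, 0, 0, 0.003, 0, 0, 0, 0, 0])

```text
time: 25.68
eef_pos: [0.5734, -0.1301, 0.0282]
tcp_rot: [-0.074, 0.997, 0.0, -0.002]
contact_force: [-11.4, -1.6, 8.5]
opening: 0.523
finger_force: 65.7
```

Emit:
carry_out(deltas=[0, 0, 0, 0, 0, 0, 0, 0, 0, 0, 0, 0, 0, 0, 0, 0, 0, 0], grip=70)

```text
time: 26.05
eef_pos: [0.5757, -0.1297, 0.0278]
tcp_rot: [-0.074, 0.997, -0.0, 0.001]
contact_force: [-0.6, 0.8, 0.3]
opening: 0.705
finger_force: 0.0
```

Emit:
carry_out(deltas=[0, 0, -0.03, 0, 0, 0, 0.02, 0, -0.08, 0, 0, 0, 0.05, 0, -0.13, 0, 0, 0, 0.09, 0, -0.18, 0, 0, 0, 0.1, 0, -0.2, 0, 0, 0])

```text
time: 26.68
eef_pos: [0.4762, -0.1452, 0.2315]
tcp_rot: [-0.074, 0.997, -0.002, 0.003]
contact_force: [0.1, 0.3, -0.9]
opening: 0.7
finger_force: 0.0
```

```bash
python3 - <<'E'
from h import *
st();img,W=cloud("wrist");save("w6.png",img)
X=W.reshape(-1,3);X=X[np.isfinite(X[:,0])&(X[:,2]<.15)]
a=np.radians(8.5);e=np.array([np.cos(a),np.sin(a)]);d=X[:,:2]-[.571,-.1302];hx=d@e;hy=d@[-e[1],e[0]]
b=(abs(hx)<.1)&(abs(hy)<.06)
rect(X,b&(X[:,2]>.018)&(X[:,2]<.029),"board")
m=b&(abs(hy)<.03)&(X[:,2]>.039)&(X[:,2]<.053)&(hx<.04);rect(X,m,"stone");print("rear x",np.percentile(hx[m],1),"z",np.median(X[m][:,2]))
j=b&(X[:,2]>.054)&(X[:,2]<.065);rect(X,j,"jaw");print(np.percentile(hx[j],[1,99]),np.percentile(hy[j],[1,99]),np.percentile(hy[m],[1,99]))
bb=b&(X[:,2]>.018)&(X[:,2]<.029);print("board rear",np.percentile(hx[bb],.5))
E
```

```text
{'time': 26.675, 'eef_pos': [0.4762, -0.1452, 0.2315], 'tcp_rot': [-0.0738, 0.9973, -0.0016, 0.0029], 'contact_force': [0.0746, 0.297, -0.9477], 'opening': 0.7, 'finger_force': 0.0, 'qpos': [-0.5003, -0.1157, 2.0063, 0.0005, 1.2445, -2.2189]}
board 5195 [ 557.1 -133.5] [151.   78.3] 8.33 0.022
stone 5169 [ 561.9 -131.5] [98.3 59.9] 8.49 0.0459
rear x -0.05759478723166772 z 0.04601871378428091
jaw 2764 [ 632.1 -122.8] [38.2 73.9] 7.82 0.0566
[0.04326803 0.07945432] [-0.03780507  0.03425298] [-0.02359666  0.02498644]
board rear -0.08919693562161124
```

View pics/w6.png

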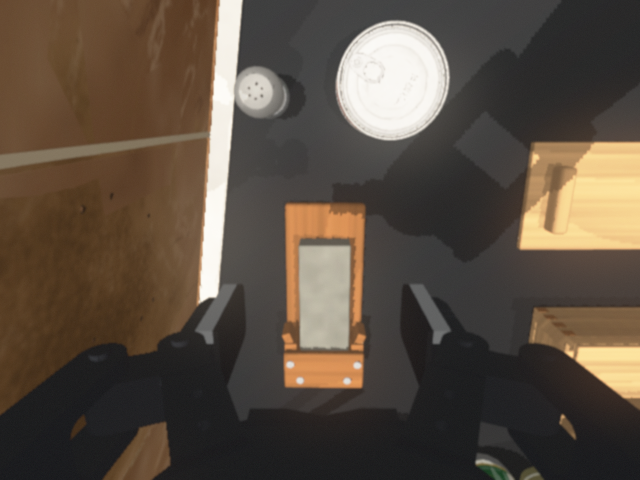

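The stone lies flat under the lip, with its rear end at holder x ≈ -58 mm, which is the home position. The lid is flat on the cover and the gripper is clear of everything.

```bash
python3 -c "
from plant import ctrl
print(ctrl.sign_off())"
```

```text
the job is handed in; nothing more can be done
None
```

The job is handed in at about 27 s of the 67 s limit: the lid lies flat on the hob cover with its pull bar up, the stone is bedded flat in the holder under the lip and fully home against the stop, and the other things were left where they stood.

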